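Nudge the sugar pot back to its place in the row

ROBOT

A 7-joint arm with a two-finger parallel gripper is mounted at the origin on the work surface. World frame = base frame: x ahead of the robot, y to its left, z up, the work surface at z = 0. Lengths are in m, angles in rad, forces in N, time in s.
With the tool pointing down it reaches from about 0.4 to 0.9 m from the base axis. Payload 5.5 kg.
Tool frame: the origin (TCP) lies at the very end of the fingers, on their centre line; the grasp point (between the pads) lies ctrl.hold_point_z behind it (ctrl.hold_point_z is the distance from the TCP to the grasp point, in m); z points along the fingers, y is the line along which they close (so a half turn about z gives the same grasp; the last joint's range is limited). The gripper opens to 92 mm and grips with 3 to 60 N. Pads are 19 mm wide; open, the fingers measure 130 mm over their backs; the gripper's body (75 mm by 190 mm) begins 47 mm behind the grasp point.
Start: joints at [-0.971, 0.501, -0.427, 1.55, 0.221, 1.138, -0.21], TCP at [0.215, 0.613, 0.227] pointing down, gripper open.
Joint ranges: [-2.88, 2.88], [-0.31, 2.03], [-1.54, 1.56], [0.2, 2.42], [-1.41, 4.55], [0.19, 2.02], [-2.57, 2.57]. Speed limits (rad/s): [2.57, 2.57, 3.14, 3.14, 3.14, 3.14, 3.14].

INTERFACE

Orientations are given as a 3x3 rotation matrix whose columns are the frame's x, y, z axes.
In Python, from station import ctrl gives the robot as it stands.
- The arm moves only by the tool jog_arm, never from a script. Its argument "steps" is a list of rows, each a list of 7 numbers: the gripper's target within -1 to 1 (shut at 1, half-way at 0, fully open at -1), then the shift along the tool's x, y, z in cm, then the turn, a rotation vector about the tool's x, y, z in degrees. A call has 1 to 5 rows; each row is the pose to reach, as a shift and turn from the pose commanded when the call began, along the tool's axes at that moment; what a row does not reach only later rows make up. A row lasts 1/8 s, in which the tool goes at most 62.5 mm and 10.7 degrees, less where a joint would pass 70% of its speed; a pose out of reach is approached as far as the arm can. A call with a gripper value outside its range is refused whole. The fingers move at their own pace and stop on an object; "force" is the grip in N (left out, the last holds). Time passes only in rows, so rows that repeat a pose let the fingers close. It gives the time, the measured TCP pose, the force, the opening and the grip force at its end, in the units of the state.
- ctrl.observe(): the state, without advancing time (a new reading comes with each control period).
- ctrl.snapshot(name): name is "scene" or "top"; returns a dict with "image" (480x640x3 uint8, red, green, blue), "fx", "fy", "cx", "cy" (pixels), "D" ([k1, k2, p1, p2, k3] as OpenCV has them; the pictures are not rectified), "R" (3x3) and "t" (3): a world point X has camera coordinates R X + t. Camera axes: x right, y down, z forward; pixel columns grow to the right and rows downward; lengths in m; the calibration is good to about 2 mm. A picture is of the moment at which its call begins. There is no depth.
- ctrl.job_done(): hands the job in; it is judged then, once.
The state is a dict: "t": time; "joint_pos": joint angles; "dq": joint speeds; "effort": joint torques, N m; "ee_pos": TCP position; "tcp_rot": TCP orientation; "force": force on the tool from outside, world axes, zero at the start; "wrist_torque": the same for the moment, N m; "gripper_width": finger opening in m; "grip_force": force on a finger pad.
Only numpy, scipy, OpenCV 4.12 (cv2) and the standard library are available. Lean on these libraries where they do the work, as an engineer would, in place of code of your own. Each camera call takes 0.05 s, during which the arm holds its last target. There are 200 camera calls.

TASK

Press the open lid of the sugar pot shut with the fingertips, then push the pot along the counter to its place in the row, so that it stands on the pale marble tile between its neighbours, with its back (the hinge side) flat against the wooden rail. Do not grasp, lift or tip the pot, and leave the measuring cup, hand mixer, bowl and rolling pin where they are.

Things in the scene. Friction and masses are not known exactly. Their poses are not given: they have to be found in the camera images.
- pot: Square white ceramic sugar pot, 100 x 100 mm, 100 mm high with its lid shut (walls 92 mm high, 7 mm thick), loose, 0.55 to 0.9 kg, slides on the counter under a push of some 4 to 11 N. Origin: centre of its underside; x points to its back (the hinge side), z up. It starts in front of the row, nearer the robot, turned by up to 0.35 rad from square to the rail.
- pot_lid (a joint): Angle of the pot's lid, rad: 0 shut, grows as it opens, at most 1.3; starts half open (0.5 to 1.0). Lid 100 x 100 x 8 mm; its free edge, 100 mm from the hinge, swings up and to the back. The hinge is stiff (0.07 N m): the lid stays at any angle, 1 to 2 N on its upper face swing it down. On that face, 80 mm from the hinge, sits a wooden knob 22 mm wide, 13 mm high.
- rail: Fixed wooden rail on the counter along its own y, 1 m long, 35 mm high, with a flat upright front face towards the robot. Origin: at the foot of the front face, in line with the middle of the marble tile; x points away from the robot, through the rail, z up. 56 mm behind this strip stands a like one; the trough between them holds the rolling pin.
- pot_hinge (a point): Middle of the lid's hinge line on the pot: 50 mm behind the pot's origin, 92 mm up; the line runs along the pot's y. A fingertip pressing straight down on the steep lid can catch and tip the pot; let it follow the arc of the lid about this line.
- tile (a point): Centre of the square pale marble tile, 140 x 140 mm, let flush into the counter in front of the rail with one side at the rail's front face: in the rail's frame it covers x -140 to 0, y -70 to +70 mm. The pot at its place has its origin at x -50, y 0 mm in the rail's frame, its x along the rail's x.
- cup: Glass measuring cup, 90 mm across, 110 mm high, handle reaching 77 mm from its axis; loose, stands against the rail about 220 mm to one side of the tile's middle. Origin: centre of its underside. To be left alone.
- mixer: Yellow plastic hand mixer standing on its heel, 100 mm deep, 80 mm wide, 195 mm high, two steel beaters reaching back over the rail; loose, stands against the rail about 220 mm to the other side of the tile's middle (cup and mixer may change places). Origin: centre of its underside. To be left alone.
- bowl: Stainless mixing bowl, 200 mm across, 90 mm high, loose, at the rail about 420 mm to the left of the tile's middle. Origin: centre of its underside. To be left alone.
- pin: Wooden rolling pin, barrel 50 mm thick and 250 mm long, 400 mm with handles, lying in the trough behind the rail. Origin: its middle, on the axis. To be left alone.
Mind the look-alikes: they are no part of the job. What is shaped like the pot but green or pink is not meant.

How it is judged:
On the way, in this order (a step that is already met when the one before it is completed fails the run):
1. the lid is pressed shut (value of joint pot_lid below 0.06 rad), for 0.2 s.
2. the pot has been pushed home on the tile against the rail (x of pot in the frame of rail between -0.057 and -0.04 m and y of pot in the frame of rail between -0.02 and 0.02 m and angle between the x axis of pot and the x axis of rail, either way round below 0.08 rad and height (world z) of pot below 0.006 m and angle between pot's own z axis and vertical below 0.05 rad and value of joint pot_lid below 0.06 rad), for 0.2 s.
At the end, for the whole second after the job is handed in: The lid is shut (within 0.06 rad), and the pot stands at rest and upright on the counter, its back against the rail (gap at the middle under 7 mm), square to the rail within 0.08 rad and wholly on the tile (within 20 mm of its middle line) (all of step 2 and linear speed of pot below 0.01 m/s and linear speed of each of cup, mixer below 0.02 m/s); the robot touches nothing.
It fails at once if the pot is lifted off the counter (over 12 mm) (height (world z) of pot above 0.012 m).
It fails at once if the pot is tipped (over 0.2 rad) (angle between pot's own z axis and vertical above 0.2 rad).
It fails at once if the measuring cup is moved more than 20 mm (distance of cup from where it was at the start of the episode above 0.02 m).
It fails at once if the hand mixer is moved more than 20 mm (distance of mixer from where it was at the start of the episode above 0.02 m).
It fails at once if the bowl or the rolling pin is moved more than 30 mm (distance of any of bowl, pin from where it was at the start of the episode above 0.03 m).
It also fails if it takes over 72 s, if anything falls off the work surface, if the arm or the gripper's body presses on something with over 40 N, if the wrist force passes 120 N, or if a joint passes its speed limit or range.

## Working session

There is one attempt and no reset: what is moved stays moved. The work goes in short steps, Python scripts to look and compute and a tool call to move; the robot and the scene stay as the last step left them, time stands still between calls to the robot, and variables do not carry over. Pictures are saved under pics/ and viewed, at most 10 in all, crops included, and the job is handed in when it is done.

Besides the shell and the picture viewer there is one more tool, called as a command line: name --pt "numbers of a row" for each row, then --argument value for the rest. jog_arm: Moves the arm, as the interface text tells. Its arguments: {"type":"object","properties":{"steps":{"type":"array","items":{"type":"array","items":{"type":"number"}}},"force":{"type":"number"}},"required":["steps"]}

```bash
mkdir -p pics
cat > h.py <<'E'
import numpy as np, cv2
from station import ctrl
def snap(n,f):
    s=ctrl.snapshot(n); cv2.imwrite(f'pics/{f}.png',s['image'][:,:,::-1]); 
    s['K']=np.array([[s['fx'],0,s['cx']],[0,s['fy'],s['cy']],[0,0,1.]]); s['D']=np.array(s['D'],float);s['R']=np.array(s['R']);s['t']=np.array(s['t'])
    return s
def ray(s,uv):
    p=cv2.undistortPoints(np.array([[uv]],float),s['K'],s['D'])[0,0]
    return -s['R'].T@s['t'], s['R'].T@np.array([p[0],p[1],1.])
def atz(s,uv,z):
    o,d=ray(s,uv); return o+d*(z-o[2])/d[2]
def tri(a,ua,b,ub):
    o1,d1=ray(a,ua);o2,d2=ray(b,ub)
    d1/=np.linalg.norm(d1);d2/=np.linalg.norm(d2)
    k=np.linalg.lstsq(np.c_[d1,-d2],o2-o1,rcond=None)[0]
    p,q=o1+k[0]*d1,o2+k[1]*d2
    return (p+q)/2,np.linalg.norm(p-q)
def proj(s,X):
    return cv2.projectPoints(np.array(X,float).reshape(-1,3),cv2.Rodrigues(s['R'])[0],s['t'],s['K'],s['D'])[0][:,0]
E
python3 - <<'E'
from h import *
import pickle
S={n:snap(n,n+'0') for n in('scene','top')}
pickle.dump(S,open('S0.pkl','wb'))
for n in S: print(n,-S[n]['R'].T@S[n]['t'],S[n]['R'][2])
o=ctrl.observe(); print(o['t'],o['ee_pos'],o['tcp_rot'],ctrl.hold_point_z)
E
```

```text
scene [ 1.23543683 -0.08512461  0.95284789] [-0.61490512  0.18435395 -0.76674984]
top [0.35520317 0.09121129 1.01947425] [ 0.21086238  0.02093739 -0.9772915 ]
0.1 [0.21463039 0.61291276 0.2258098 ] [[-9.43838748e-01  3.30405889e-01 -6.05018723e-04]
 [ 3.30406438e-01  9.43837471e-01 -1.55370216e-03]
 [ 5.76869958e-05 -1.66634639e-03 -9.99998610e-01]] 0.0188
```

View pics/scene0.png

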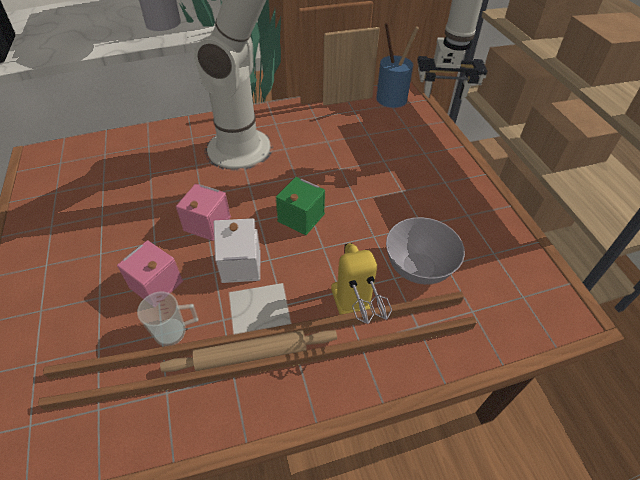

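View pics/top0.png

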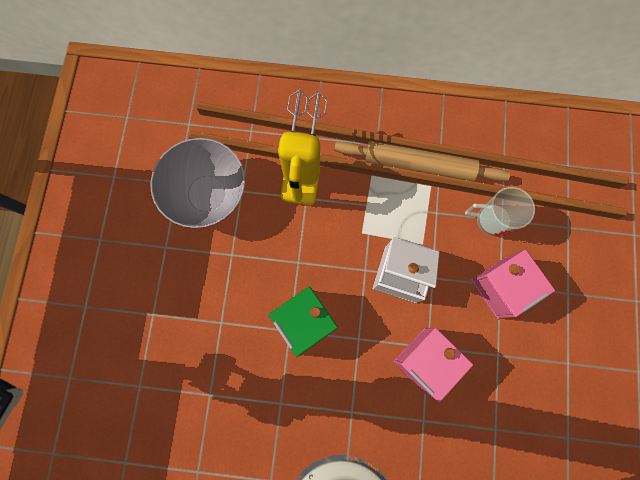

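The scene view shows the white pot with its lid open at (237,250), and the top view at (405,270). Its look-alikes are two pink pots, top (515,285) and (433,363), and a green one at (303,322). Only the white pot is ceramic white and stands in front of the tile, at top (397,207), so that is the one meant. I'll confirm it in one enlarged crop.

Run:
```python
import cv2,numpy as np
a=cv2.imread('pics/scene0.png')[205:345,180:320]; b=cv2.imread('pics/top0.png')[165:315,345:495]
a=cv2.resize(a,(400,400),interpolation=cv2.INTER_CUBIC);b=cv2.resize(b,(400,400),interpolation=cv2.INTER_CUBIC)
cv2.imwrite('pics/crop1.png',np.hstack([a,b]))
```

```text
(no output)
```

View pics/crop1.png

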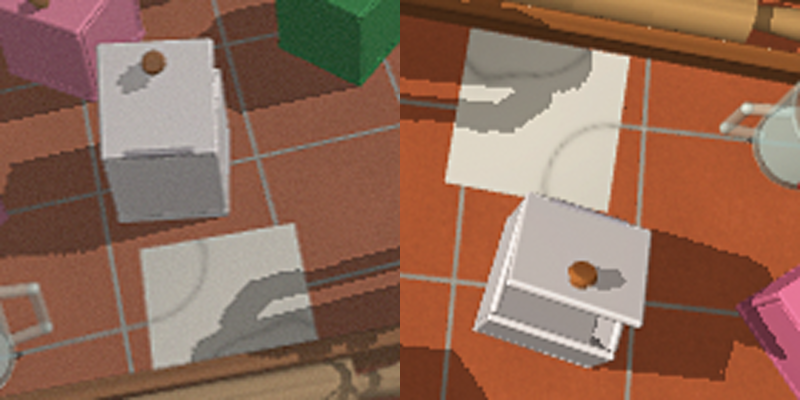

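The crop confirms the white pot, with its lid open and its hinge side facing the tile. Next I fit the pot, lid and tile model to corner pixels from both views.

```bash
cat > fit.py <<'E'
from h import *
import pickle
from scipy.optimize import least_squares
S=pickle.load(open('S0.pkl','rb'))
sc=lambda u,v:(180+u/2.857,205+v/2.857)
tp=lambda u,v:(345+u/2.667,165+v/2.667)
a,b=S['scene'],S['top']
# free edge right side (y-): scene left; lid corners
for n,u,v in [('free y-',sc(98,43),tp(240,327)),('free y+',sc(213,39),tp(110,285)),('hinge y-',sc(103,160),tp(251,233)),('hinge y+',sc(219,150),tp(130,193)),('knob',sc(153,62),tp(182,274)),('tile front y-',sc(141,249),tp(210,210)),('tile front y+',sc(294,224),tp(45,183))]:
    p,e=tri(a,u,b,v); print(n,p.round(4),round(e,4))
for u in [(70,30),(230,57),(45,183),(210,210)]: print('tile',atz(b,tp(*u),0).round(4))
for u in [(118,221),(222,215)]: print('foot',atz(a,sc(*u),0).round(4))
obs=[(a,sc(98,43),'F',-1),(b,tp(240,327),'F',-1),(a,sc(213,39),'F',1),(b,tp(110,285),'F',1),(a,sc(103,160),'H',-1),(b,tp(251,233),'H',-1),(a,sc(219,150),'H',1),(b,tp(130,193),'H',1),(a,sc(118,221),'B',-1),(a,sc(228,213),'X',1)]
def model(q,k,s):
    x,y,w,l=q; f={'F':(-.05+.1*(1-np.cos(l))+0,0),}
    if k=='F': X=(.05-.1*np.cos(l)-.008*np.sin(l)*-1*0+.008*np.sin(l),.05*s,.092+.1*np.sin(l)+.008*np.cos(l))
    if k=='H': X=(.05+.008*np.sin(l),.05*s,.092+.008*np.cos(l))
    if k=='B': X=(.05,.05*s,0)
    c,sn=np.cos(w),np.sin(w); return np.array([x+c*X[0]-sn*X[1],y+sn*X[0]+c*X[1],X[2]])
O=[o for o in obs if o[2]!='X']
f=lambda q:np.concatenate([proj(o[0],model(q,o[2],o[3]))[0]-o[1] for o in O])
r=least_squares(f,[.5,-.05,0,.7],loss='soft_l1'); print('pot',r.x.round(4),f(r.x).reshape(-1,2).round(1).tolist())
T=[(b,tp(70,30),-.14*0,.07),(b,tp(230,57),0,-.07),(b,tp(45,183),-.14,.07),(a,sc(141,249),-.14,-.07),(a,sc(294,224),-.14,.07)]
def tm(q,x,y):
    c,s=np.cos(q[2]),np.sin(q[2]); return np.array([q[0]+c*x-s*y,q[1]+s*x+c*y,0])
g=lambda q:np.concatenate([proj(o[0],tm(q,o[2],o[3]))[0]-o[1] for o in T])
r2=least_squares(g,[.7,0,0]); print('rail',r2.x.round(4),g(r2.x).reshape(-1,2).round(1).tolist())
R=r2.x;c,s=np.cos(R[2]),np.sin(R[2]);d=r.x[:2]-R[:2];print('pot in rail',[c*d[0]+s*d[1],-s*d[0]+c*d[1]],r.x[2]-R[2])
E
python3 fit.py
```

```text
free y- [ 0.4604 -0.1189  0.1525] 0.002
free y+ [ 0.4802 -0.0242  0.1495] 0.0052
hinge y- [ 0.5402 -0.1363  0.094 ] 0.0034
hinge y+ [ 0.5599 -0.0402  0.0981] 0.0056
knob [ 0.4935 -0.0764  0.1503] 0.0012
tile front y- [ 0.5744 -0.1233  0.0014] 0.0042
tile front y+ [ 0.5824  0.016  -0.0038] 0.0023
tile [0.7198 0.0066 0.    ]
tile [ 0.7115 -0.1338  0.    ]
tile [0.5814 0.0152 0.    ]
tile [ 0.5744 -0.1257  0.    ]
foot [ 0.5382 -0.1367 -0.    ]
foot [ 0.5576 -0.0441  0.    ]
pot [ 0.4985 -0.0772 -0.2002  0.5728] [[-1.1, -0.3], [0.2, 0.5], [-0.5, -1.3], [-2.1, -0.3], [-1.2, -0.7], [0.1, -1.3], [-0.6, 0.3], [-1.8, -1.4], [0.2, -0.3]]
rail [ 0.7168 -0.0634 -0.0714] [[0.1, -0.8], [-0.3, -0.1], [-0.5, -0.4], [-0.9, -0.5], [-0.4, -1.0]]
pot in rail [np.float64(-0.21675813583397693), np.float64(-0.02937935962603825)] -0.12874232556565035
```

```bash
cat > go.py <<'E'
# usage: go.py x y z yaw tilt : shift (cm) and rotvec (deg) in tool axes; yaw = heading of the push dir, tilt deg leans body to robot
from h import *; import sys
from scipy.spatial.transform import Rotation as Ro
x,y,z,w,t=map(float,sys.argv[1:])
T=Ro.from_euler('z',w).as_matrix()@np.diag([-1,1,-1.])@Ro.from_euler('y',-t,degrees=True).as_matrix()
o=ctrl.observe();R=np.array(o['tcp_rot']);p=np.array(o['ee_pos'])
print('now',o['t'],p.round(4),'F',np.round(o['force'],1)); print('shift',((np.array([x,y,z])-p)@R*100).round(2),'rot',Ro.from_matrix(R.T@T).as_rotvec(degrees=True).round(2))
E
python3 go.py .4956 -.0766 .20 -.2 0
python3 - <<'E'
from h import *;import pickle
b=pickle.load(open('S0.pkl','rb'))['top']
for n,u in [('pink near',(433,363)),('pink near top corner',(433,328)),('pink far',(515,285)),('pink far left corner',(476,282)),('green',(303,322))]: print(n,atz(b,u,.1).round(3))
E
```

```text
now 0.1 [0.2146 0.6129 0.2258] F [ 0.1 -0.7 -0.4]
shift [-49.3  -55.79   2.67] rot [-0.1  -0.01 -7.83]
pink near [ 0.321 -0.138  0.1  ]
pink near top corner [ 0.387 -0.134  0.1  ]
pink far [ 0.49  -0.291  0.1  ]
pink far left corner [ 0.487 -0.214  0.1  ]
green [0.369 0.12  0.1  ]
```

jog_arm --pt "0 -4 -4.5 0 0 0 -2" --pt "0 -8 -9 0 0 0 -4" --pt "0 -12 -13.5 0 0 0 -6" --pt "0 -16 -18 0 0 0 -7.8" --pt "0 -20 -22.5 0 0 0 -7.8" --force 20

```text
t: 0.72
ee_pos: [0.3296, 0.3329, 0.2265]
tcp_rot: [[-0.98, 0.199, -0.0], [0.199, 0.98, -0.0], [0.0, -0.0, -1.0]]
force: [0.7, -0.3, 0.3]
gripper_width: 0.0479
grip_force: 0.0
```

```bash
python3 go.py .4956 -.0766 .20 -.2 0
```

```text
now 0.725 [0.3296 0.3329 0.2265] F [ 0.7 -0.3  0.3]
shift [-24.42 -36.82   2.66] rot [-0.01 -0.   -0.02]
```

jog_arm --pt "0 -3 -4.6 0 0 0 0" --pt "0 -6 -9.2 0 0 0 0" --pt "0 -9 -13.8 0 0 0 0" --pt "0 -12 -18.4 0 0 0 0" --pt "0 -15 -23 0 0 0 0"

```text
t: 1.35
ee_pos: [0.4306, 0.078, 0.2267]
tcp_rot: [[-0.98, 0.199, 0.0], [0.199, 0.98, 0.0], [-0.0, 0.0, -1.0]]
force: [1.4, 1.1, 0.3]
gripper_width: 0.046
grip_force: 0.0
```

jog_arm --pt "0 -3 -4.6 0 0 0 0" --pt "0 -6 -9.2 0 0 0 0" --pt "0 -9.4 -13.8 0 0 0 0" --pt "0 -9.4 -13.8 2.7 0 0 0" --pt "0 -9.4 -13.8 2.7 0 0 0"

```text
t: 1.98
ee_pos: [0.4929, -0.0744, 0.1976]
tcp_rot: [[-0.98, 0.2, -0.005], [0.2, 0.98, 0.001], [0.005, -0.0, -1.0]]
force: [-1.1, 0.5, 0.6]
gripper_width: 0.046
grip_force: 0.0
```

```bash
python3 go.py .4956 -.0766 .142 -.2 0; python3 -c "
from h import *
s=snap('scene','s1');t=snap('top','t1')
a=cv2.resize(s['image'][190:310,165:315],(400,320),interpolation=2);b=cv2.resize(t['image'][215:335,340:490],(400,320),interpolation=2)
cv2.imwrite('pics/c2.png',np.hstack([a,b])[:,:,::-1])"
```

```text
now 1.975 [ 0.4929 -0.0744  0.1976] F [-1.1  0.5  0.6]
shift [-0.34 -0.16  5.56] rot [-0.02 -0.31 -0.1 ]
```

View pics/c2.png

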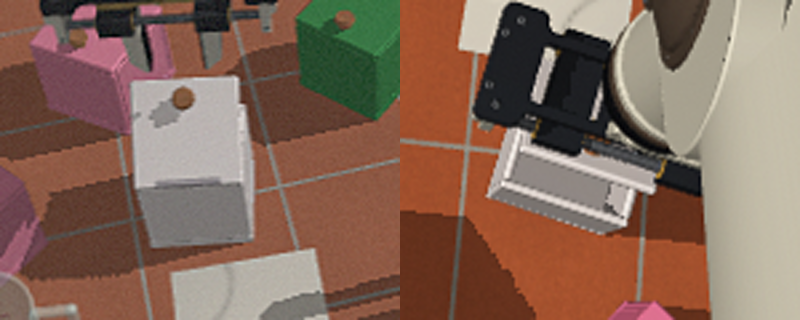

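The crop shows the fingers above the lid, straddling the knob at crop (183,98). Next I descend and follow the lid's arc.

jog_arm --pt "0 -0.3 -0.2 3 0 0 0" --pt "0 -0.3 -0.2 5 0 0 0" --pt "0 -0.2 -0.2 5.6 0 0 0" --pt "0 0.1 -0.2 6.2 0 0 0" --pt "0 0.4 -0.2 6.7 0 0 0"

```text
t: 2.7
ee_pos: [0.4911, -0.075, 0.1333]
tcp_rot: [[-0.98, 0.199, 0.002], [0.199, 0.98, -0.0], [-0.002, 0.0, -1.0]]
force: [0.4, 0.2, 0.1]
gripper_width: 0.046
grip_force: 0.1
```

```bash
python3 go.py .4789 -.0732 .1 -.2 0
```

```text
now 2.7 [ 0.4911 -0.075   0.1333] F [0.4 0.2 0.1]
shift [ 1.24 -0.06  3.33] rot [ 0.02  0.09 -0.  ]
```

jog_arm --pt "0 0.4 0 0.8 0 0 0" --pt "0 0.7 0 1.5 0 0 0" --pt "0 0.9 0 2.1 0 0 0" --pt "0 1.1 0 2.6 0 0 0" --pt "0 1.1 0 2.6 0 0 0"

```text
t: 3.32
ee_pos: [0.4793, -0.0731, 0.1062]
tcp_rot: [[-0.98, 0.199, -0.001], [0.199, 0.98, 0.0], [0.001, -0.0, -1.0]]
force: [-0.2, -0.6, -0.5]
gripper_width: 0.0459
grip_force: 0.0
```

jog_arm --pt "0 0.1 0 0.3 0 0 0" --pt "0 0.1 0 0.6 0 0 0" --pt "0 0.1 0 0.7 0 0 0" --pt "0 0.1 0 0.7 0 0 0"

```text
t: 3.82
ee_pos: [0.479, -0.073, 0.1002]
tcp_rot: [[-0.98, 0.199, 0.0], [0.199, 0.98, 0.0], [-0.0, 0.0, -1.0]]
force: [-2.1, 2.0, 5.3]
gripper_width: 0.0461
grip_force: 3.1
```

```bash
python3 -c "
from h import *
print(ctrl.observe()['force'])
s=snap('scene','s2');t=snap('top','t2')
a=cv2.resize(s['image'][190:310,165:315],(400,320),interpolation=2);b=cv2.resize(t['image'][215:335,340:490],(400,320),interpolation=2)
cv2.imwrite('pics/c3.png',np.hstack([a,b])[:,:,::-1])"
```

```text
[-2.11297847  2.04385309  5.32434135]
```

View pics/c3.png

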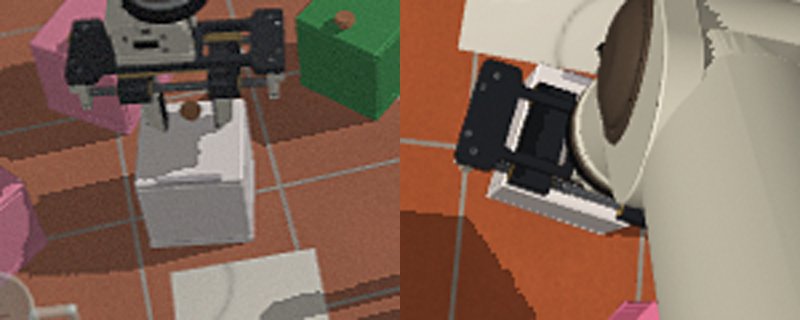

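The lid is down: the tips are at z 0.100, contact force is 5 N, and the lid looks flat in the crop. Now I rise and go behind the pot.

jog_arm --pt "0 0 0 0 0 0 0" --pt "0 0 0 -3 0 0 0" --pt "0 0 0 -6 0 0 0" --pt "0 2.5 0 -6 0 0 0" --pt "0 4.6 0 -6 0 -8 0"

```text
t: 4.55
ee_pos: [0.4363, -0.064, 0.1605]
tcp_rot: [[-0.97, 0.2, 0.142], [0.198, 0.98, -0.028], [-0.145, 0.001, -0.989]]
force: [-0.6, -1.2, -0.5]
gripper_width: 0.0458
grip_force: 0.0
```

```bash
python3 go.py .432 -.0638 .1 -.2 8;python3 go.py .432 -.0638 .045 -.2 8
```

```text
now 4.55 [ 0.4363 -0.064   0.1605] F [-0.6 -1.2 -0.5]
shift [ 1.3  -0.07  5.93] rot [ 0.02  0.32 -0.07]
now 4.55 [ 0.4363 -0.064   0.1605] F [-0.6 -1.2 -0.5]
shift [ 2.09 -0.07 11.37] rot [ 0.02  0.32 -0.07]
```

jog_arm --pt "0 1.2 0 3 0 0 0" --pt "0 1.3 0 6 0 0 0" --pt "0 1.6 0 8.5 0 0 0" --pt "0 1.9 0 10.8 0 0 0" --pt "0 2 0 11.4 0 0 0"

```text
t: 5.18
ee_pos: [0.4289, -0.0629, 0.0429]
tcp_rot: [[-0.971, 0.199, 0.134], [0.197, 0.98, -0.028], [-0.137, -0.0, -0.991]]
force: [0.2, 0.1, 0.3]
gripper_width: 0.0456
grip_force: 0.0
```

```bash
python3 go.py .437 -.0638 .045 -.2 8; python3 -c "
from h import *
s=snap('scene','s3');t=snap('top','t3')
a=cv2.resize(s['image'][180:330,160:330],(400,353),interpolation=2);b=cv2.resize(t['image'][165:315,345:515],(400,353),interpolation=2)
cv2.imwrite('pics/c4.png',np.hstack([a,b])[:,:,::-1])"
```

```text
now 5.175 [ 0.4289 -0.0629  0.0429] F [0.2 0.1 0.3]
shift [-0.83  0.08 -0.1 ] rot [-0.02 -0.15 -0.03]
```

View pics/c4.png

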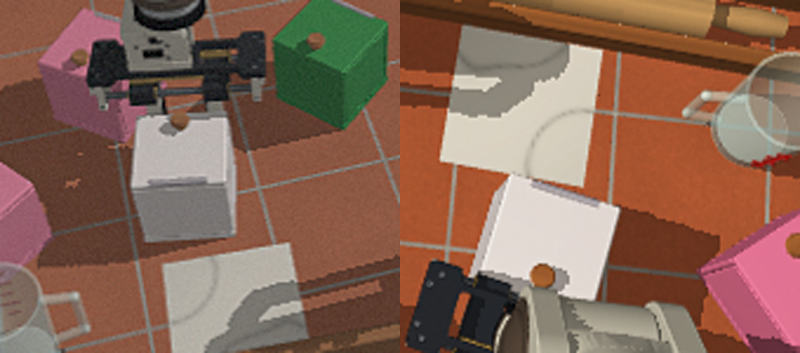

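The crop shows the lid shut and flat, with the fingers behind the pot's front face. Now I plan the push: arc left, go straight, then straighten up.

```bash
cat > rows.py <<'E'
from h import *
from scipy.spatial.transform import Rotation as Ro
def rows(poses,d=.0594):
    o=ctrl.observe();R=np.array(o['tcp_rot']);p=np.array(o['ee_pos']);print(o['t'],p.round(4),np.round(o['force'],1))
    for x,y,w,z,t in poses:
        T=Ro.from_euler('z',w).as_matrix()@np.diag([-1,1,-1.])@Ro.from_euler('y',-t,degrees=True).as_matrix()
        q=np.array([x-d*np.cos(w),y-d*np.sin(w),z])
        print(((q-p)@R*100).round(1),Ro.from_matrix(R.T@T).as_rotvec(degrees=True).round(1))
E
python3 - <<'E'
from rows import *
# arc: heading -.2 -> .2 over 70 mm
def arc(s):
    k=.4/.07; w=-.2+k*s; return (.4985+(np.sin(w)-np.sin(-.2))/k, -.0772-(np.cos(w)-np.cos(-.2))/k, w)
P=[arc(0)]+[arc(s) for s in (.007,.014,.021,.028,.035)]
rows([(*a,.043,8) for a in P])
E
```

```text
5.275 [ 0.4295 -0.063   0.0437] [ 0.7  0.3 -0.4]
[-1.1 -0.   0.2] [-0.  -0.1 -0. ]
[-1.8 -0.2  0.3] [-0.3 -0.1 -2.3]
[-2.5 -0.4  0.4] [-0.6 -0.1 -4.6]
[-3.2 -0.6  0.5] [-1.  -0.1 -6.8]
[-3.9 -0.7  0.6] [-1.3 -0.1 -9.1]
[-4.6 -0.9  0.7] [ -1.6  -0.1 -11.4]
```

jog_arm --pt "0 -0.8 0 0.2 0 0 0" --pt "0 -1.3 -0.1 0.3 0 0 -1" --pt "0 -1.8 -0.2 0.3 -0.3 0 -2.3" --pt "0 -2.5 -0.4 0.4 -0.6 0 -4.6" --pt "0 -3.2 -0.6 0.5 -1 0 -6.8"

```text
t: 5.9
ee_pos: [0.4592, -0.0754, 0.0434]
tcp_rot: [[-0.988, 0.079, 0.136], [0.078, 0.997, -0.01], [-0.136, 0.001, -0.991]]
force: [-3.2, 0.6, 0.8]
gripper_width: 0.0461
grip_force: 2.1
```

Run:
```python
from rows import *
def arc(s):
    k=.4/.07; w=-.2+k*s; return (.4985+(np.sin(w)-np.sin(-.2))/k, -.0772-(np.cos(w)-np.cos(-.2))/k, w)
rows([(*arc(s),z,t) for s,z,t in ((.021,.043,8),(.028,.042,9),(.035,.041,10),(.042,.04,12),(.049,.039,14),(.056,.038,16))])
```

```text
5.9 [ 0.4592 -0.0754  0.0434] [-3.2  0.6  0.8]
[-0.1  0.   0.1] [ 0.  -0.2  0.1]
[-0.8 -0.2  0.2] [-0.3 -1.2 -2.2]
[-1.5 -0.4  0.4] [-0.7 -2.2 -4.5]
[-2.2 -0.6  0.6] [-1.1 -4.2 -6.7]
[-2.9 -0.7  0.8] [-1.7 -6.1 -8.9]
[-3.6 -0.8  1. ] [ -2.3  -8.1 -11.2]
```

jog_arm --pt "0 -0.8 -0.2 0.2 -0.3 -1 -2.2" --pt "0 -1.5 -0.4 0.4 -0.7 -2 -4.5" --pt "0 -2.2 -0.6 0.6 -1.1 -4 -6.7" --pt "0 -2.9 -0.7 0.8 -1.7 -6 -8.9" --pt "0 -3.6 -0.8 1 -2.3 -8 -11.2"

```text
t: 6.52
ee_pos: [0.4953, -0.0869, 0.0385]
tcp_rot: [[-0.955, -0.12, 0.272], [-0.115, 0.993, 0.032], [-0.274, -0.001, -0.962]]
force: [-6.5, -0.9, 4.5]
gripper_width: 0.0458
grip_force: 3.1
```

Run:
```python
from rows import *
import pickle
S={n:snap(n,n+'4') for n in('scene','top')}
pickle.dump(S,open('S4.pkl','wb'))
a=cv2.resize(S['scene']['image'][190:340,170:320],(400,400),interpolation=2);b=cv2.resize(S['top']['image'][165:315,345:495],(400,400),interpolation=2)
cv2.imwrite('pics/c5.png',np.hstack([a,b])[:,:,::-1])
o=ctrl.observe();print(o['ee_pos'],o['force'])
```

```text
[ 0.49584429 -0.08735635  0.0384626 ] [-2.97621845 -0.27719484 -0.82462742]
```

View pics/c5.png

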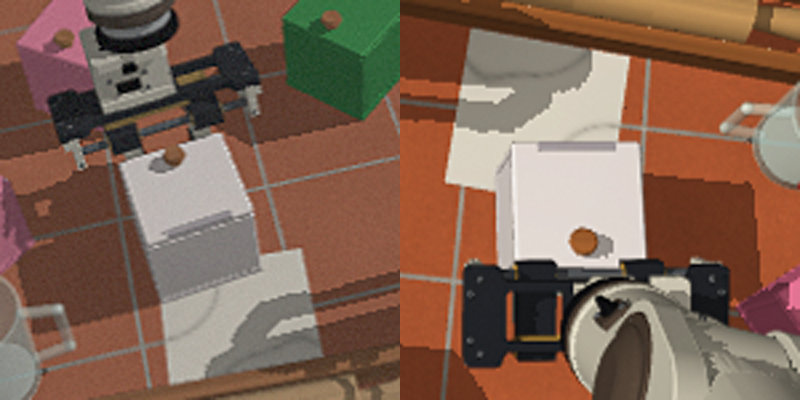

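Run:
```python
from rows import *
import pickle
S=pickle.load(open('S4.pkl','rb'));b=S['top']
L,Rr=[atz(b,(345+u/2.667,165+v/2.667),.1)[:2] for u,v in((112,143),(240,143))]
d=L-Rr; w=np.arctan2(-d[0],d[1]); m=(L+Rr)/2; pot=m-.05*np.array([np.cos(w),np.sin(w)])
print('pot',pot,w,np.linalg.norm(d))
k=np.array([.7168,-.0634]);c,s=np.cos(-.0714),np.sin(-.0714);e=pot-k;print('in rail',c*e[0]+s*e[1],-s*e[0]+c*e[1],w+.0714)
o=ctrl.observe();R=np.array(o['tcp_rot']);print('tool yaw',np.arctan2(-R[0,1],R[1,1]), 'pot by tool',o['ee_pos'][:2]+.0594*np.array([R[1,1],-R[0,1]]))
```

```text
pot [ 0.55269771 -0.08063291] 0.1168815168001772 0.09885357247612227
in rail -0.16245478497383956 -0.028895954757075435 0.18828151680017718
tool yaw 0.11767575458852197 pot by tool [ 0.55483349 -0.08038253]
```

Pot tracking agrees within 2 mm. I continue the push.

```bash
cat > plan.py <<'E'
from rows import *
import sys
def path():
    x,y=.5535,-.0806; w=.118; out=[(0,x,y,w)]
    ds=.0005;s=0
    while s<.118:
        w=.118+(.225-.118)*min(s/.018,1) if s<.067 else .225-(.225+.0714)*min((s-.067)/.045,1)
        x+=ds*np.cos(w);y+=ds*np.sin(w);s+=ds;out.append((s,x,y,w))
    return np.array(out)
P=path()
if __name__=='__main__':
    S=[float(a) for a in sys.argv[1:]]
    print(P[-1]); rows([(*[np.interp(s,P[:,0],P[:,i]) for i in(1,2,3)],.037,16) for s in S])
E
python3 plan.py 0 .008 .016 .024 .032 .040
```

```text
[ 0.118       0.66967924 -0.06353816 -0.0714    ]
6.625 [ 0.4958 -0.0874  0.0385] [-3.  -0.3 -0.8]
[ 0.2 -0.   0.1] [-0. -0. -0.]
[-0.6 -0.3  0.3] [-0.7 -0.  -2.5]
[-1.4 -0.5  0.6] [-1.5 -0.  -5.1]
[-2.2 -0.5  0.8] [-1.7 -0.  -5.9]
[-2.9 -0.4  1. ] [-1.7 -0.  -5.9]
[-3.7 -0.3  1.2] [-1.7 -0.  -5.9]
```

jog_arm --pt "0 -0.6 -0.3 0.3 -0.7 0 -2.5" --pt "0 -1.4 -0.5 0.6 -1.5 0 -5" --pt "0 -2.2 -0.5 0.8 -1.7 0 -6" --pt "0 -2.9 -0.4 1 -1.7 0 -6" --pt "0 -3.7 -0.3 1.2 -1.7 0 -6"

```text
t: 7.25
ee_pos: [0.5358, -0.0844, 0.0371]
tcp_rot: [[-0.937, -0.225, 0.268], [-0.217, 0.974, 0.061], [-0.275, -0.001, -0.961]]
force: [-2.3, -0.5, -2.2]
gripper_width: 0.0455
grip_force: 1.3
```

```bash
python3 plan.py .040 .048 .056 .064 .072 .079 .086 .093
```

```text
[ 0.118       0.66967924 -0.06353816 -0.0714    ]
7.25 [ 0.5358 -0.0844  0.0371] [-2.3 -0.5 -2.2]
[ 0.1 -0.1 -0. ] [-0.  -0.   0.1]
[-0.6 -0.1  0.2] [-0.  -0.   0.1]
[-1.4 -0.1  0.4] [-0.  -0.   0.1]
[-2.2 -0.1  0.6] [-0.  -0.   0.1]
[-2.9  0.   0.9] [ 0.5 -0.   1.8]
[-3.6  0.3  1.1] [ 1.2 -0.   4.3]
[-4.3  0.5  1.3] [ 1.9 -0.   6.8]
[-5.   0.6  1.5] [ 2.6 -0.   9.4]
```

jog_arm --pt "0 -0.7 0 0.2 0 0 0" --pt "0 -1.4 0 0.4 0 0 0" --pt "0 -2.2 0 0.6 0 0 0" --pt "0 -2.9 0 0.9 0.5 0 1.8"

```text
t: 7.75
ee_pos: [0.5657, -0.0776, 0.0368]
tcp_rot: [[-0.943, -0.193, 0.271], [-0.186, 0.981, 0.053], [-0.276, -0.0, -0.961]]
force: [-6.3, -0.4, 3.2]
gripper_width: 0.0457
grip_force: 3.1
```

```bash
python3 plan.py .072 .079 .086 .093 .1 .107 .112
python3 - <<'E'
from h import *
import pickle
S={n:snap(n,n+'5') for n in('scene','top')}
pickle.dump(S,open('S5.pkl','wb'))
a=cv2.resize(S['scene']['image'][200:350,170:320],(400,400),interpolation=2);b=cv2.resize(S['top']['image'][145:295,345:495],(400,400),interpolation=2)
cv2.imwrite('pics/c6.png',np.hstack([a,b])[:,:,::-1])
E
```

```text
[ 0.118       0.66967924 -0.06353816 -0.0714    ]
7.75 [ 0.5657 -0.0776  0.0368] [-6.3 -0.4  3.2]
[-0.   0.1 -0. ] [-0.  0. -0.]
[-0.7  0.3  0.2] [0.7 0.  2.5]
[-1.4  0.5  0.4] [1.4 0.  5. ]
[-2.1  0.7  0.6] [2.1 0.  7.6]
[-2.8  0.9  0.8] [ 2.9  0.  10.1]
[-3.5  1.   1. ] [ 3.6  0.  12.6]
[-4.   1.1  1.1] [ 4.1  0.  14.5]
```

View pics/c6.png

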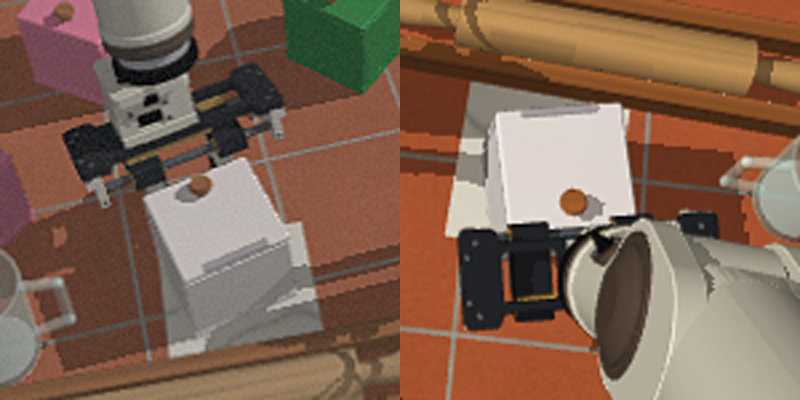

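```bash
cat > pose.py <<'E'
from h import *
def pose(b,p,q):
    L,Rr=atz(b,p,.1)[:2],atz(b,q,.1)[:2]
    d=L-Rr; w=np.arctan2(-d[0],d[1]); m=(L+Rr)/2; pot=m-.05*np.array([np.cos(w),np.sin(w)])
    k=np.array([.7168,-.0634]);c,s=np.cos(-.0714),np.sin(-.0714);e=pot-k
    print('pot',pot,w,np.linalg.norm(d),'in rail',c*e[0]+s*e[1],-s*e[0]+c*e[1],w+.0714)
E
python3 - <<'E'
from pose import *
import pickle
b=pickle.load(open('S5.pkl','rb'))['top']
f=lambda u,v:(345+u/2.667,145+v/2.667)
pose(b,f(97,112),f(221,104))
E
```

```text
pot [ 0.62280851 -0.0655275 ] 0.18437126440796026 0.09777079186363126 in rail -0.0936002304157387 -0.008827371377040882 0.2557712644079603
```

jog_arm --pt "0 -0.7 0.3 0.2 0.7 0 2.5" --pt "0 -1.4 0.5 0.4 1.4 0 5" --pt "0 -2.1 0.7 0.6 2.1 0 7.6" --pt "0 -2.8 0.9 0.8 2.9 0 10.1" --pt "0 -3.5 1 1 3.6 0 12.6"

```text
t: 8.48
ee_pos: [0.5987, -0.0605, 0.0367]
tcp_rot: [[-0.961, 0.034, 0.275], [0.033, 0.999, -0.01], [-0.275, -0.0, -0.961]]
force: [-5.0, 0.4, 1.5]
gripper_width: 0.0458
grip_force: 2.3
```

```bash
python3 plan.py .107 .112 .115 .118
python3 - <<'E'
from h import *
import pickle
S={n:snap(n,n+'6') for n in('scene','top')}
pickle.dump(S,open('S6.pkl','wb'))
a=cv2.resize(S['scene']['image'][200:350,170:320],(400,400),interpolation=2);b=cv2.resize(S['top']['image'][145:295,345:495],(400,400),interpolation=2)
cv2.imwrite('pics/c7.png',np.hstack([a,b])[:,:,::-1])
E
```

```text
[ 0.118       0.66967924 -0.06353816 -0.0714    ]
8.475 [ 0.5987 -0.0605  0.0367] [-5.   0.4  1.5]
[-0.1 -0.  -0. ] [-0.  -0.   0.1]
[-0.6  0.2  0.1] [ 0.5 -0.   1.9]
[-0.8  0.2  0.2] [ 0.6 -0.   2.1]
[-1.1  0.2  0.3] [ 0.6 -0.   2.1]
```

View pics/c7.png

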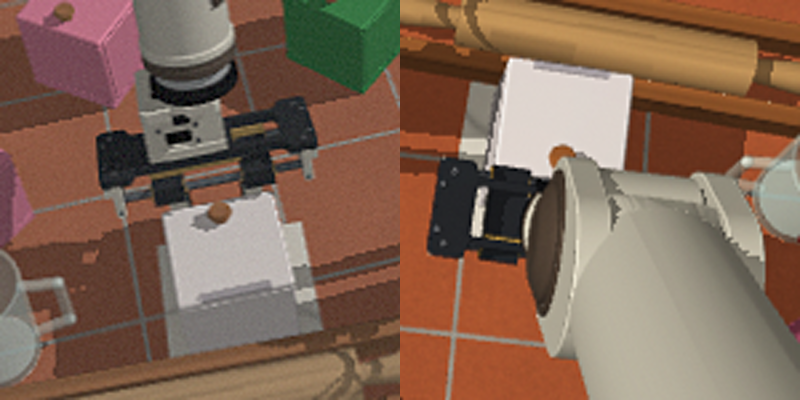

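jog_arm --pt "0 -0.3 0.1 0.1 0.3 0 1" --pt "0 -0.6 0.2 0.1 0.5 0 1.9" --pt "0 -0.8 0.2 0.2 0.5 0 2.1" --pt "0 -1 0.2 0.2 0.5 0 2.1" --pt "0 -1 0.2 0.2 0.5 0 2.1"

```text
t: 9.2
ee_pos: [0.6082, -0.0591, 0.037]
tcp_rot: [[-0.959, 0.071, 0.273], [0.069, 0.997, -0.018], [-0.274, 0.001, -0.962]]
force: [-5.2, 1.1, 1.1]
gripper_width: 0.0458
grip_force: 2.8
```

Run:
```python
from pose import *
import pickle
b=pickle.load(open('S6.pkl','rb'))['top']
f=lambda u,v:(345+u/2.667,145+v/2.667)
pose(b,f(110,59),f(232,74))
```

```text
pot [ 0.65727473 -0.06246787] -0.012008813737166406 0.09671713109214918 in rail -0.05944010416619472 -0.0033167428315400297 0.0593911862628336
```

jog_arm --pt "0 -0.2 0 0.05 0 0 0" --pt "0 -0.2 0 0.05 0 0 0"

```text
t: 9.45
ee_pos: [0.6084, -0.0592, 0.0367]
tcp_rot: [[-0.96, 0.071, 0.27], [0.069, 0.997, -0.018], [-0.271, 0.001, -0.963]]
force: [-11.7, 2.6, 5.9]
gripper_width: 0.0458
grip_force: 5.7
```

jog_arm --pt "0 -0.2 0 0.05 0 0 0" --pt "0 -0.2 0 0.05 0 0 0"

```text
t: 9.7
ee_pos: [0.6086, -0.0592, 0.0362]
tcp_rot: [[-0.961, 0.071, 0.267], [0.069, 0.997, -0.018], [-0.268, 0.001, -0.963]]
force: [-16.1, 3.0, 10.8]
gripper_width: 0.0459
grip_force: 8.1
```

The pot is against the rail: the force has risen to 16 N with no further travel. I back off horizontally.

jog_arm --pt "0 0.4 0 -0.1 0 0 0" --pt "0 1.5 0 -0.5 0 0 0" --pt "0 3.5 0 -1.1 0 0 0" --pt "0 6 0 -2.2 0 0 0" --pt "0 8 0 -4 0 0 0"

```text
t: 10.32
ee_pos: [0.5256, -0.0536, 0.0545]
tcp_rot: [[-0.958, 0.072, 0.277], [0.069, 0.997, -0.019], [-0.278, 0.001, -0.961]]
force: [0.3, -0.5, -0.0]
gripper_width: 0.0458
grip_force: 0.0
```

jog_arm --pt "0 4 0 -4 0 0 0" --pt "0 6 0 -8 0 0 0" --pt "0 8 0 -12 0 0 0" --pt "0 8 3 -16 0 0 0" --pt "0 8 3 -16 0 0 0"

```text
t: 10.95
ee_pos: [0.4101, -0.0137, 0.1901]
tcp_rot: [[-0.956, 0.069, 0.286], [0.067, 0.998, -0.018], [-0.287, 0.002, -0.958]]
force: [0.2, 0.9, 0.3]
gripper_width: 0.0457
grip_force: 0.0
```

Run:
```python
from h import *
import pickle
S={n:snap(n,n+'7') for n in('scene','top')}
pickle.dump(S,open('S7.pkl','wb'))
a=cv2.resize(S['scene']['image'][200:350,170:320],(400,400),interpolation=2);b=cv2.resize(S['top']['image'][145:295,345:495],(400,400),interpolation=2)
cv2.imwrite('pics/c8.png',np.hstack([a,b])[:,:,::-1])
o=ctrl.observe();print(o['ee_pos'],o['force'])
```

```text
[ 0.40824432 -0.01504567  0.18694907] [0.39514112 0.00515132 0.26404178]
```

View pics/c8.png

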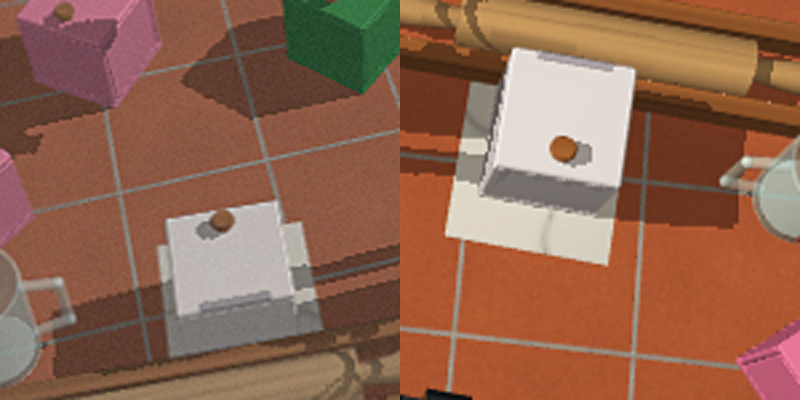

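Run:
```python
from pose import *
import pickle
b=pickle.load(open('S7.pkl','rb'))['top']
f=lambda u,v:(345+u/2.667,145+v/2.667)
pose(b,f(114,48),f(235,67))
# corner predictions for ideal pose vs. lid
for x,y in((0,.05),(0,-.05),(-.1,.05),(-.1,-.05)):
    c,s=np.cos(-.0714),np.sin(-.0714);p=proj(b,[.7168+c*x-s*y,-.0634+s*x+c*y,.1])[0];print((p-[345,145])*2.667)
```

```text
pot [ 0.665145   -0.06285792] -0.04779941099354575 0.09643546202102764 in rail -0.05156205922685854 -0.0031443338782158837 0.023600589006454252
[109.84499231  43.97830883]
[234.86268456  66.44498052]
[ 89.80132579 163.63467708]
[217.50487143 187.03807849]
```

The crop shows the pot on the tile, flat against the rail with its lid shut. It sits at x -52 mm, y -3 mm and 0.02 rad in the rail's frame, and the arm is clear.

```bash
python3 -c "
from station import ctrl
print(ctrl.job_done())"
```

```text
the job is handed in; nothing more can be done
None
```

I pressed the lid shut and pushed the pot home on the tile: it stands at x -52 mm, y -3 mm, 0.02 rad off square in the rail's frame, with the arm clear; the job is handed in, but no verdict came back.

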